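Show how to balance the centrifuge

TASK

A single tube in the rotor must be balanced before the spin: show a colleague how, pointing with the fingertips and touching nothing. From straight above, first point at the tube in the rack that is of the same kind as the one in the rotor (wide flat screw cap), then at the empty rotor hole straight across from the loaded one; stop with the fingertips about a finger's breadth above each and keep still there for two seconds. Do not come down over any other tube or hole, and finish with the hand drawn back at least 20 cm from that hole, so that the colleague can put the tube in.

Things in the scene. Friction and masses are not known exactly. Their poses are not given: they have to be found in the camera images.
- spare_tube_top (a point): Tube: 17 mm tube, 120 mm long over all, white, pointed foot, paper label, flat blue screw cap 22 mm across and 15 mm high; the only tube in the rack with such a screw cap, standing upright in a hole of the rack. This point: centre of its top, about 126 mm above the work surface; z points up along the tube.
- rotor_tube_top (a point): Tube: 17 mm tube, 120 mm long over all, white, pointed foot, paper label, flat blue screw cap 22 mm across and 15 mm high; of the same kind as the spare tube, and the only tube in the centrifuge's rotor, leaning 30 degrees towards the rotor's axis. This point: centre of the cap's top, about 201 mm above the work surface.
- hole3 (a point): Empty rotor hole straight across the rotor's axis from the loaded hole: round, 19 mm wide, 90 mm deep, leaning 30 degrees (its foot is farther out than its mouth). This point: centre of the mouth, 175 mm above the work surface and 52 mm from the rotor's axis; z points up (vertical), not along the hole.
- hole0 (a point): Rotor hole that holds the rotor tube (same size). This point: centre of its mouth; the tube stands 30 mm out of it. The six mouths lie at equal 60 degree steps on a circle of 52 mm radius, 52 mm apart, numbered counter-clockwise from above, all at 175 mm height.
- hole1 (a point): Another empty rotor hole, number 1; same size. This point: centre of its mouth.
- hole2 (a point): Another empty rotor hole, number 2; same size. This point: centre of its mouth.
- hole4 (a point): Another empty rotor hole, number 4; same size. This point: centre of its mouth.
- hole5 (a point): Another empty rotor hole, number 5; same size. This point: centre of its mouth.
- open_tube1_top (a point): Tube: the same white 17 mm tube without any cap, open at the top, 108 mm long; standing upright in a hole of the rack. This point: centre of its top, about 114 mm above the work surface; z points up along the tube.
- open_tube2_top (a point): Tube: the same white 17 mm tube without any cap, open at the top, 108 mm long; standing upright in a hole of the rack. This point: centre of its top, about 114 mm above the work surface; z points up along the tube.
- plug_tube1_top (a point): Tube: the same white 17 mm tube closed by a narrow blue push-in plug with a rounded top, 11 mm across; 128 mm long over all; standing upright in a hole of the rack. This point: centre of its top, about 134 mm above the work surface; z points up along the tube.
- plug_tube2_top (a point): Tube: the same white 17 mm tube closed by a narrow blue push-in plug with a rounded top, 11 mm across; 128 mm long over all; standing upright in a hole of the rack. This point: centre of its top, about 134 mm above the work surface; z points up along the tube.
- rotor (a joint): Aluminium six-hole rotor of the centrifuge, about 240 mm across; turns freely about its vertical axis if it is touched. rad; 0 at the start.
- centrifuge: Off-white bench centrifuge, 360 mm deep, 290 mm wide, deck 185 mm high with a 250 mm round opening round the rotor. Origin: on the work surface, under the rotor's axis; its control panel faces its own -x and ends 205 mm out; z up. The open lid rises from its back edge, 160 mm out on its own +x side, 284 mm wide, leaning back 22 degrees, its top edge 0.47 m above the work surface.
- rack: White plastic tube rack, 184 mm (its own x) by 82 mm (its own y), 76 mm high, 5 by 2 holes at 34 mm steps. Origin: centre of its underside. All else near it (bottles, boxes, pen, timer) is under 180 mm high; a pipette stand 310 mm high stands at the left edge of the bench.
Things that resemble listed ones, but are neither listed nor needed, are in the scene too. Leave any orange, pink or turquoise look-alike of the part that bears spare_tube_top alone.

How it is judged:
By the outcome, as a careful person would: the job done as asked, in the order asked, and still so for the second after the job is handed in, with the robot touching nothing.
It also fails if it takes over 48 s, if anything falls off the work surface, if the arm or the gripper's body presses on something with over 40 N, if the wrist force passes 120 N, or if a joint passes its speed limit or range.

ROBOT

A 6-joint arm with a two-finger parallel gripper is mounted at the origin on the work surface. World frame = base frame: x ahead of the robot, y to its left, z up, the work surface at z = 0. Lengths are in mm, angles in rad, forces in N, time in s.
With the tool pointing down it reaches from about 300 to 750 mm from the base axis. Payload 8.5 kg.
Tool frame: the origin (TCP) lies at the very end of the fingers, on their centre line; the grasp point (between the pads) lies 19 mm behind it; x points along the fingers, y is the direction in which the jaws open and shut, and the axes are right-handed (so a half turn about x gives the same grasp; the last joint's range is limited). The gripper opens to 88 mm and grips with 3 to 60 N. Pads are 18 mm wide; open, the fingers measure 123 mm over their backs; the gripper's body (75 mm by 187 mm) begins 45 mm behind the grasp point.
Start: joints at [-1.419, 0.381, 1.297, -0, 1.464, -0.215], TCP at [197.24, -513.397, 238.748] pointing down, gripper open.
Joint ranges: [-3.11, 3.11], [-0.89, 2.33], [0.22, 2.48], [-1.42, 4.56], [0.17, 2.85], [-2.88, 2.88]. Speed limits (rad/s): [2.39, 2.39, 3.14, 3.14, 3.14, 3.14].

INTERFACE

Orientations are given as [roll, pitch, yaw] about the fixed x, y, z axes, in that order (R = Rz(yaw) Ry(pitch) Rx(roll)).
In Python, from workcell import arm gives the robot as it stands. Calls block until the motion is done:
- arm.move_to(position, orientation): joint-space move of the TCP to a pose.
- arm.move_linear(position, ori=None, velocity=150): straight line of the TCP; ori=None keeps the orientation; velocity is the mean speed in mm/s.
- arm.move_j(angles): joint-space move.
- arm.grip(opening, grasp_force=None): finger opening in mm; grasp_force is the grip in N (None keeps the last); returns when the fingers have stopped.
- arm.pause(seconds).
- arm.solve_ik(position, orientation): joint angles nearest the present ones, or None.
- arm.sense(): the state.
- arm.grab_frame(name): name is "scene" or "side" or "wrist"; returns the picture (480x640x3 uint8, red, green, blue); there is no depth.
- arm.calibration(name): a dict with "vfov" (degrees; the focal length in pixels is half the picture's height over the tangent of half this angle, whatever the lens; pixels are square), "cx", "cy" (the principal point, pixels), "R" (3x3) and "t" (3): a world point X has camera coordinates R X + t. Camera axes: x right, y down, z forward; pixel columns grow to the right and rows downward; lengths in mm; the calibration is good to about 2 mm. A picture is of the moment at which its call begins: read the wrist's pose just before it. calibration takes no time and is no camera call; for the wrist camera it gives the pose at the moment of the call.
A pose or a line that the arm cannot do raises arm.PlanningError and nothing moves.
- arm.close_job(): hands the job in, once; it reports no verdict.
The state is a dict: "t": time; "joint_pos": joint angles; "dq": joint speeds; "joint_torque": joint torques, N m; "eef_pos": TCP position; "tcp_rot": TCP orientation; "contact_force": force on the tool from outside, world axes, zero at the start; "moment": the same for the moment, N m; "opening": finger opening in mm.
Only numpy, scipy, OpenCV 4.12 (cv2) and the standard library are available. Lean on these libraries where they do the work, as an engineer would, in place of code of your own. Each camera call takes 0.05 s, during which the arm holds its last target.

## Working session

There is one attempt and no reset: what is moved stays moved. The work goes in short steps, each a Python script; the robot and the scene stay as the last script left them, time stands still between calls to the robot, and variables do not carry over. Pictures are saved under pics/ and viewed, and the job is handed in when it is done.

```bash
mkdir -p pics
python3 - <<'E'
from workcell import arm
import cv2,json
for n in("scene","side","wrist"):
    c=arm.calibration(n); print(n,{k:(v.tolist() if hasattr(v,'tolist') else v) for k,v in c.items()})
    cv2.imwrite(f"pics/{n}0.png",arm.grab_frame(n)[:,:,::-1])
s=arm.sense();print(s['t'],s['eef_pos'],s['tcp_rot'],s['opening'])
E
```

```text
scene {'vfov': 48.65568823236262, 'cx': 319.9054360915009, 'cy': 243.0251206804027, 'R': [[-0.7674101065680177, 0.6411257133043483, -0.006288726202846846], [0.5452083902030539, 0.6473755520912895, -0.5325905611318065], [-0.3373863358072737, -0.41214404556476175, -0.8463496594883542]], 't': [422.9162202865325, -218.48270741224013, 1298.81800534826]}
side {'vfov': 52.029976864948544, 'cx': 324.0354322413618, 'cy': 233.21295684607557, 'R': [[0.995552593388578, -0.09328725876874594, 0.013134730628724101], [-0.03792273027746486, -0.5244689659216474, -0.8505846050296114], [0.08623746474461526, 0.8463036045867292, -0.5256741467277333]], 't': [-538.8423843406946, 159.61411167207712, 826.4759443621407]}
wrist {'vfov': 60.515102208488194, 'cx': 314.35609725265954, 'cy': 245.86865763387937, 'R': [[0.35882298651886996, -0.9334049903907222, -0.0010900731056276217], [-0.883801572726782, -0.3401294377714812, 0.3212580669912023], [-0.3002346488854119, -0.11431137071592155, -0.9469910591624934]], 't': [-548.9484012696046, -44.22272532933144, 391.52272740554383]}
0.15 [ 197.19954211 -513.21531758  238.30366361] [-1.75400683  1.56976478  1.75437748] 88.27823658957884
```

View pics/scene0.png

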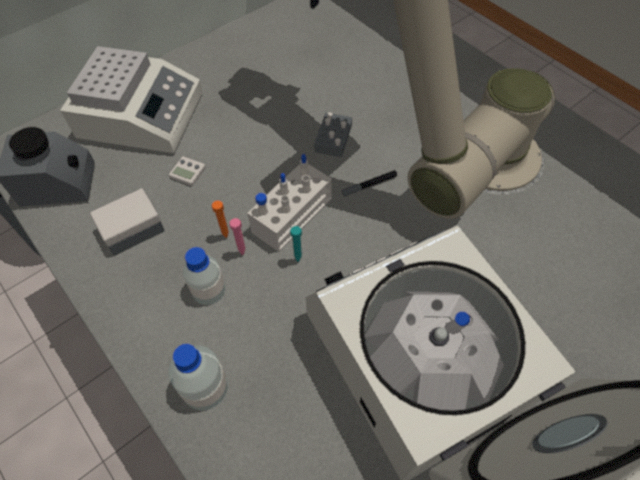

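View pics/side0.png

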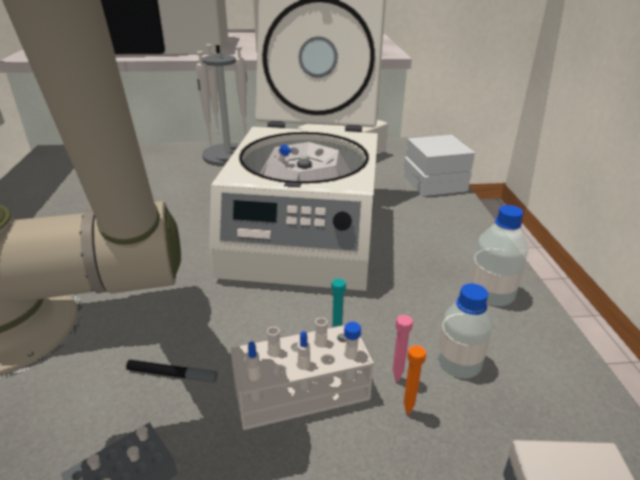

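View pics/wrist0.png

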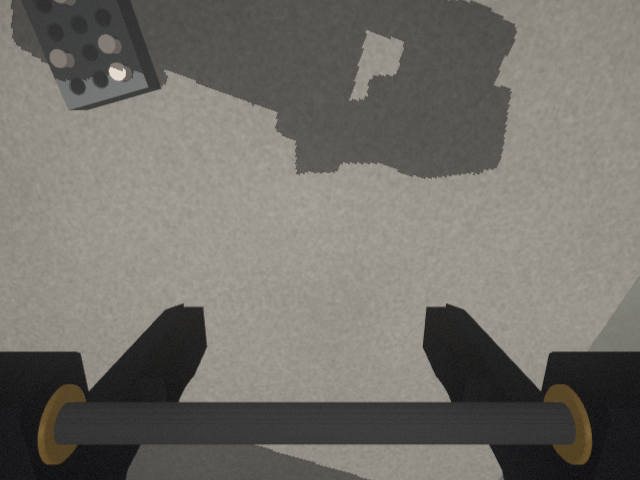

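The scene and side views both show the rack, with the wide blue cap at scene (261,199) and side (352,328). They also show the rotor, with its blue-capped tube at scene (463,319) and side (285,149). I'll zoom in to get exact pixels.

Run:
```python
import cv2,numpy as np
a=cv2.imread("pics/scene0.png");b=cv2.imread("pics/side0.png")
def z(i,x,y,w,h,W=400,H=300): return cv2.resize(i[y:y+h,x:x+w],(W,H),interpolation=cv2.INTER_CUBIC)
cv2.imwrite("pics/zoom0.png",np.vstack([np.hstack([z(a,235,145,120,90),z(a,380,270,120,90)]),np.hstack([z(b,230,305,160,120),z(b,225,125,160,120)])]))
for n,i,boxes in(("scene",a,[(245,185,30,30),(450,305,30,30)]),("side",b,[(335,315,40,30),(270,138,30,25)])):
  for x,y,w,h in boxes:
    p=i[y:y+h,x:x+w].astype(int);m=((p[:,:,0]-p[:,:,2])>50).astype(np.uint8)
    k,l,st,c=cv2.connectedComponentsWithStats(m)
    j=1+np.argmax(st[1:,4]);print(n,c[j]+[x,y],st[j]+[x,y,0,0,0])
```

```text
scene [260.62886598 198.        ] [256 193  10  12  97]
scene [462.         318.31325301] [455 312  15  14 166]
side [352.15503876 329.89922481] [344 321  17  19 258]
side [284.47368421 149.52631579] [279 144  12  12  95]
```

View pics/zoom0.png

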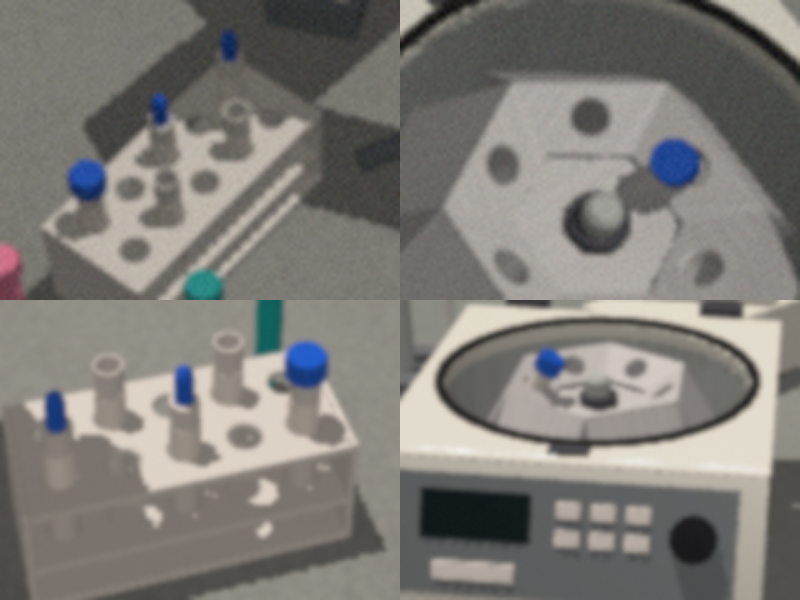

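```bash
cat > h.py <<'E'
import numpy as np
from workcell import arm
def ray(c,u,v):
    f=240/np.tan(np.radians(c['vfov']/2));R=np.array(c['R']);t=np.array(c['t'])
    d=R.T@np.array([(u-c['cx'])/f,(v-c['cy'])/f,1]);return -R.T@t,d/np.linalg.norm(d)
def onz(c,u,v,z):
    o,d=ray(c,u,v);return o+d*(z-o[2])/d[2]
def tri(rs):
    A=sum(np.eye(3)-np.outer(d,d) for o,d in rs);b=sum((np.eye(3)-np.outer(d,d))@o for o,d in rs)
    return np.linalg.solve(A,b)
def proj(c,X):
    f=240/np.tan(np.radians(c['vfov']/2));p=np.array(c['R'])@X+np.array(c['t']);return np.array([c['cx'],c['cy']])+f*p[:2]/p[2]
E
python3 - <<'E'
from h import *
a=arm.calibration("scene");b=arm.calibration("side")
np.set_printoptions(precision=1,suppress=True)
for n,p,q,z in(("spare",(260.6,198),(352.2,329.9),118.5),("rot",(462,318.3),(284.5,149.5),194.5)):
    print(n,tri([ray(a,*p),ray(b,*q)]),onz(a,*p,z),onz(b,*q,z))
H=[onz(a,u,v,175) for u,v in((437,304.5),(410.6,318.9),(413.3,349.8),(472.4,350.4))]
H+=[onz(b,u,v,175) for u,v in ((225+(572-400)*.4,125+(366-300)*.4),(225+(636-400)*.4,125+(368-300)*.4))]
for h in H: print(h)
from scipy.optimize import least_squares
P=np.array(H)[:4,:2]
r=least_squares(lambda c:np.linalg.norm(P-c,axis=1)-52,P.mean(0));c=r.x
print("axis",c,r.fun,np.degrees(np.arctan2(*(P-c).T[::-1])))
E
```

```text
spare [ 560.3 -177.5  119.4] [ 559.2 -177.9  118.5] [ 561.2 -176.9  118.5]
rot [483.7 278.3 195. ] [483.2 278.2 194.5] [483.9 279.2 194.5]
[486.6 231.1 175. ]
[539.1 221.2 175. ]
[573.9 262.  175. ]
[502.4 323.3 175. ]
[504.  315.6 175. ]
[557.9 307.8 175. ]
axis [521.3 271.7] [1.4 1.5 1.5 3. ] [-130.6  -70.6  -10.5  110.1]
```

Scene and side agree to about 2 mm. The spare tube is at about (560,-177.5). The rotor holes are at about -130, -70, -10 and 110° about (521,272), with the loaded one near 170°, so hole3 is at about (573,262). Next I'll close the fingers, go above the spare and check with the wrist camera.

Run:
```python
from h import *
import cv2
np.set_printoptions(precision=2,suppress=True)
for e in np.arange(-180,180,30):
    o=[0,np.pi/2,np.radians(e)]
    q1=arm.solve_ik([560,-177.5,230],o);q2=arm.solve_ik([573,262,300],o)
    print(e,q1 if q1 is None else np.array(q1),q2 if q2 is None else np.array(q2))
arm.grip(0);s=arm.sense();print(s['t'],s['opening'])
```

```text
-180 [-0.51  0.45  1.2  -0.    1.48  1.06] [0.24 0.5  0.93 0.   1.71 1.81]
-150 [-0.51  0.45  1.2  -0.    1.48  0.54] [ 0.24  0.5   0.93 -0.    1.71  1.29]
-120 [-0.51  0.45  1.2  -0.    1.48  0.02] [ 0.24  0.5   0.93 -0.    1.71  0.76]
-90 [-0.51  0.45  1.2  -0.    1.48 -0.51] [ 0.24  0.5   0.93 -0.    1.71  0.24]
-60 [-0.51  0.45  1.2  -0.    1.48 -1.03] [ 0.24  0.5   0.93 -0.    1.71 -0.28]
-30 [-0.51  0.45  1.2  -0.    1.48 -1.56] [ 0.24  0.5   0.93 -0.    1.71 -0.81]
0 [-0.51  0.45  1.2   0.    1.48 -2.08] [ 0.24  0.5   0.93 -0.    1.71 -1.33]
30 [-0.51  0.45  1.2   0.    1.48 -2.6 ] [ 0.24  0.5   0.93  0.    1.71 -1.85]
60 None [ 0.24  0.5   0.93  0.    1.71 -2.38]
90 [-0.51  0.45  1.2   0.    1.48  2.63] None
120 [-0.51  0.45  1.2   0.    1.48  2.11] [0.24 0.5  0.93 0.   1.71 2.86]
150 [-0.51  0.45  1.2   0.    1.48  1.59] [0.24 0.5  0.93 0.   1.71 2.34]
1.45 0.17362818525325338
```

Run:
```python
from h import *
import cv2
np.set_printoptions(precision=1,suppress=True)
o=[0,np.pi/2,-np.pi/2]
p=np.array(arm.sense()['eef_pos']);arm.move_linear([p[0],p[1],320])
arm.move_to([560.3,-177.5,280],o);arm.pause(.3)
c=arm.calibration("wrist");im=arm.grab_frame("wrist");s=arm.sense();print(s['t'],s['eef_pos'],s['tcp_rot'])
cv2.imwrite("pics/w1.png",im[:,:,::-1])
print(proj(c,np.array([560.3,-177.5,126])),proj(c,np.array(s['eef_pos'])))
import pickle;pickle.dump(c,open("w1.pkl","wb"))
```

```text
4.2917 [ 560.2 -177.8  280. ] [ 1.3  1.6 -0.3]
[314.7 223.5] [314.8 327.7]
```

View pics/w1.png

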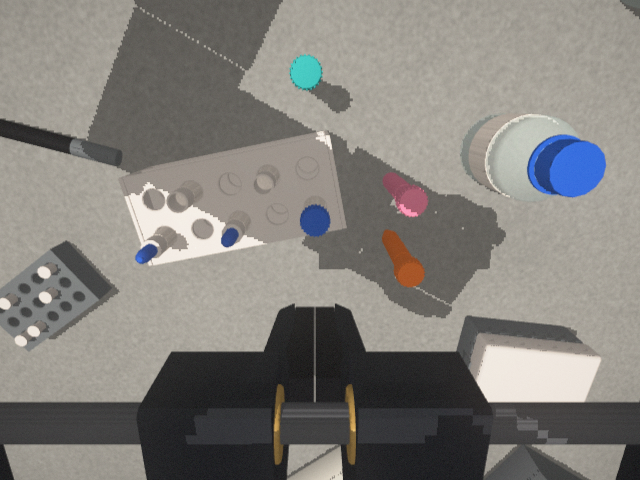

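The wrist view shows the wide blue cap at (315,220.5), against a predicted (314.7,223.5), so the error is about 2 mm. I'll refine the cap centre, descend straight down, hold, then check.

Run:
```python
from h import *
import cv2,pickle
np.set_printoptions(precision=1,suppress=True)
c=pickle.load(open("w1.pkl","rb"))
im=cv2.imread("pics/w1.png");p=im[200:242,295:340].astype(int);m=(p[:,:,0]-p[:,:,2])>50
ys,xs=np.nonzero(m);u,v=xs.mean()+295,ys.mean()+200
W=onz(c,u,v,123);print(u,v,W,xs.min()+295,xs.max()+295,ys.min()+200,ys.max()+200)
T=np.array([(560.3+W[0])/2,(-177.5+W[1])/2]);print(T)
o=[0,np.pi/2,-np.pi/2]
arm.move_linear([T[0],T[1],280],o,velocity=60)
arm.move_linear([T[0],T[1],143],o,velocity=80)
arm.pause(0.3);s=arm.sense();print(s['t'],s['eef_pos'])
for n in("scene","side","wrist"):
    cv2.imwrite(f"pics/{n}2.png",arm.grab_frame(n)[:,:,::-1])
arm.pause(2.2);s=arm.sense();print(s['t'],s['eef_pos'],s['contact_force'])
a=cv2.imread("pics/scene2.png");b=cv2.imread("pics/side2.png")
z=lambda i,x,y,w,h:cv2.resize(i[y:y+h,x:x+w],(400,300),interpolation=cv2.INTER_CUBIC)
cv2.imwrite("pics/zoom2.png",np.hstack([z(a,215,145,120,90),z(b,290,250,120,90)]))
```

```text
314.6133879781421 220.29371584699453 [ 560.2 -175.8  123. ] 300 329 205 236
[ 560.3 -176.7]
6.7 [ 560.3 -176.7  143.1]
9.05 [ 560.3 -176.7  143. ] [ 0.4 -0.2  0.4]
```

View pics/zoom2.png

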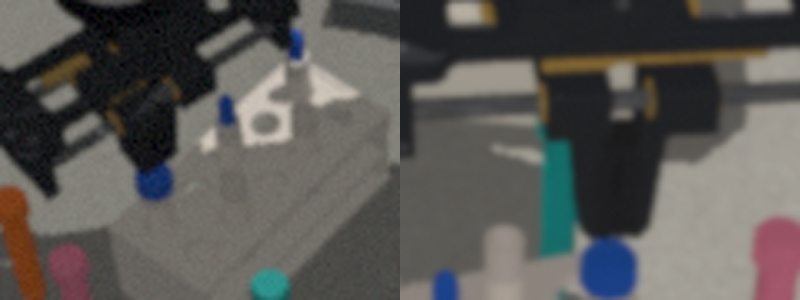

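View pics/wrist2.png

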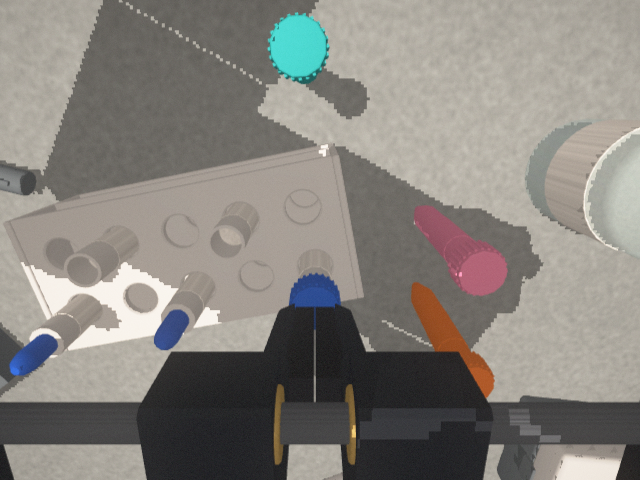

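The fingertips stand centred about 17 mm above the blue cap in both fixed views, with no contact, and the hold was done. Next I go up and over to hole3.

Run:
```python
from h import *
import cv2,pickle
np.set_printoptions(precision=1,suppress=True)
o=[0,np.pi/2,-np.pi/2]
arm.move_linear([560.3,-176.7,330],o,velocity=150)
arm.move_to([573,262,330],o);arm.pause(.3)
c=arm.calibration("wrist");im=arm.grab_frame("wrist");s=arm.sense();print(s['t'],s['eef_pos'])
cv2.imwrite("pics/w3.png",im[:,:,::-1])
print(proj(c,np.array([573,262,175])))
for d in range(-10,350,60): print(d,proj(c,np.array([521.3+52*np.cos(np.radians(d)),271.7+52*np.sin(np.radians(d)),175])))
pickle.dump(c,open("w3.pkl","wb"))
```

```text
12.4167 [573.1 261.6 330. ]
[314.2 223.1]
-10 [313.6 222.2]
50 [288.8 156.7]
110 [216.7 143.9]
170 [175.9 198.9]
230 [205.5 260.3]
290 [271.3 270.9]
```

View pics/w3.png

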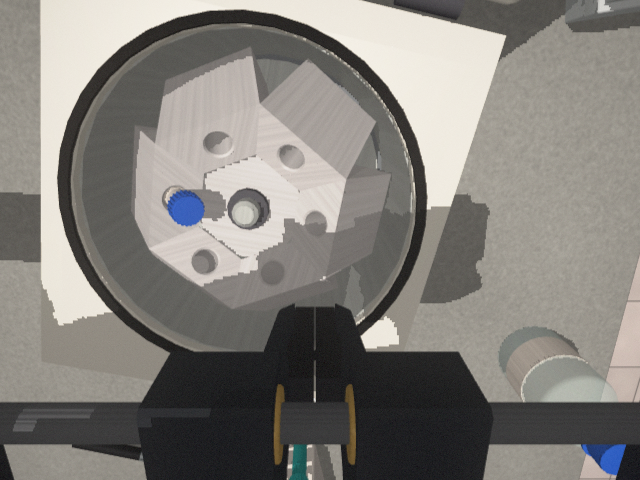

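The wrist view shows the loaded hole at (175,195). Straight across the axis is the empty hole at (316,222.5), against a predicted (314,222). All six holes match, so I descend there.

Run:
```python
from h import *
import cv2,pickle
np.set_printoptions(precision=1,suppress=True)
c=pickle.load(open("w3.pkl","rb"))
W=onz(c,315.7,222.5,175);T=(W[:2]+[572.7,262.2])/2;print(W,T)
o=[0,np.pi/2,-np.pi/2]
arm.move_linear([T[0],T[1],330],o,velocity=60)
arm.move_linear([T[0],T[1],192],o,velocity=80)
arm.pause(.3);s=arm.sense();print(s['t'],s['eef_pos'])
for n in("scene","side","wrist"):
    cv2.imwrite(f"pics/{n}4.png",arm.grab_frame(n)[:,:,::-1])
arm.pause(2.2);s=arm.sense();print(s['t'],s['eef_pos'],s['contact_force'])
a=cv2.imread("pics/scene4.png");b=cv2.imread("pics/wrist4.png")
cv2.imwrite("pics/zoom4.png",np.hstack([cv2.resize(a[280:400,340:500],(400,300),interpolation=cv2.INTER_CUBIC),cv2.resize(b,(400,300))]))
```

```text
[574.1 262.4 175. ] [573.4 262.3]
14.8417 [573.4 262.3 192.1]
17.1917 [573.4 262.3 192. ] [-0.3  0.1 -0.2]
```

View pics/zoom4.png

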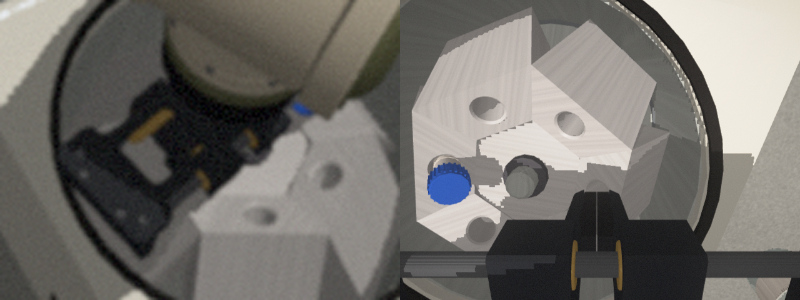

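View pics/side4.png

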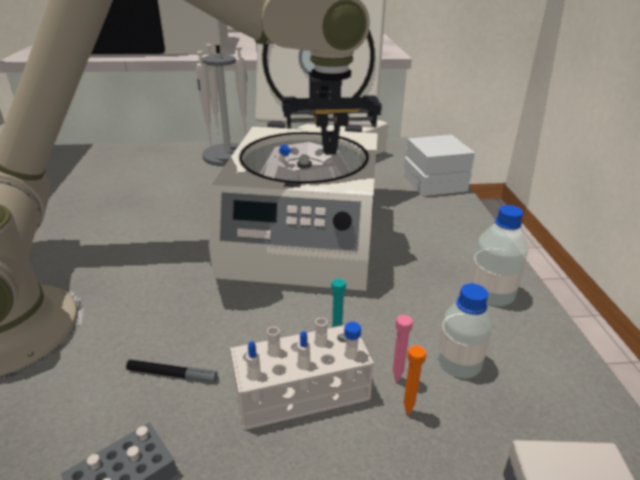

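The fingertips are steady over the opposite hole with no contact and the rotor has not turned. I'll withdraw straight up, then back.

Run:
```python
from h import *
import cv2
np.set_printoptions(precision=1,suppress=True)
o=[0,np.pi/2,-np.pi/2]
arm.move_linear([573.4,262.3,340],o,velocity=150)
arm.move_to([280,-330,340],[0,np.pi/2,-2.2]);arm.pause(.5)
cv2.imwrite("pics/scene5.png",arm.grab_frame("scene")[:,:,::-1])
s=arm.sense();print(s['t'],s['eef_pos'],s['contact_force'],np.abs(s['dq']).max())
```

```text
21.225 [ 280. -330.  340.] [ 0.8 -0.3  0.2] 0.00205232723169062
```

View pics/scene5.png

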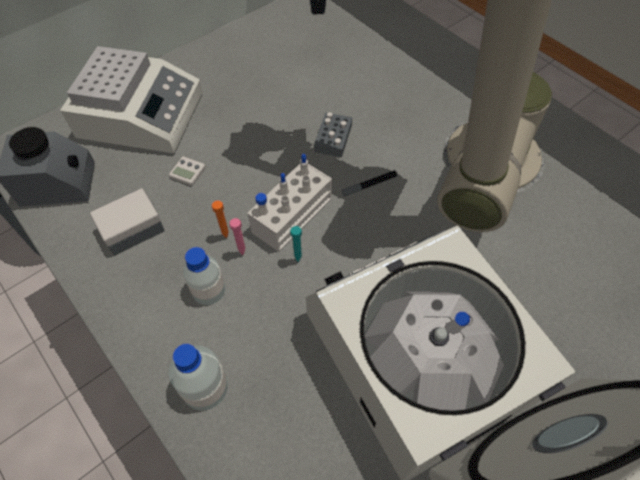

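The scene is unchanged: the rotor tube is still at (462,319) and the spare cap at (261,199). The rotor and rack are clear of the arm.

```bash
python3 -c "
from workcell import arm
print(arm.close_job())"
```

```text
the job is handed in; nothing more can be done
None
```

I did the demonstration in the order asked and handed the job in; nothing was touched. With the fingers closed, I pointed from straight above in two places, holding each for over 2.3 s:

- **Spare tube:** the screw-capped tube in the rack, at about (560, -177), with the fingertips about 17 mm above its cap.
- **Rotor hole:** the empty hole straight across from the loaded one, at about (573, 262), also about 17 mm above.

I then raised the hand and drew it back to (280, -330, 340), over 60 cm from that hole.

**Checks:**
- The camera estimates of each target agreed to about 2 mm.
- The force readings at both holds and at the end stayed under 1 N.
- The last picture shows the rotor, tubes and rack unmoved.
- The arm finished at about 21 s of the 48 s allowed.
- No check failed. At the rotor hole, the hand hid the mouth from the overhead camera. That position therefore rests on the measurement made from above just before descending, where all the rotor holes were within about 2 px of where I expected them.

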